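Set a board in the dowel drilling jig and lock it with the cam

ROBOT

A 6-joint arm with a two-finger parallel gripper is mounted at the origin on a cart in front of the work surface, level with it; the furniture and walls round the work are solid. World frame = base frame: x ahead of the robot, y to its left, z up, the work surface at z = 0. Lengths are in m, angles in rad, forces in N, time in s.
With the tool pointing down it reaches from about 0.375 to 0.975 m from the base axis. Payload 3.8 kg.
Tool frame: the origin (TCP) lies on the mounting face of the last link; the fingertips stand 166 mm ahead of it and the grasp point (between the pads) lies 147 mm ahead of it; z points along the fingers, y is the line along which they close (so a half turn about z gives the same grasp; the last joint's range is limited). The gripper opens to 88 mm and grips with 3 to 60 N. Pads are 18 mm wide; open, the fingers measure 123 mm over their backs; the gripper's body (75 mm by 187 mm) begins 45 mm behind the grasp point.
Start: joints at [1.239, 0.264, 1.604, -0, 1.274, -0.037], TCP at [0.196, 0.646, 0.405] pointing down, gripper open.
Joint ranges: [-2.63, 2.63], [-0.94, 2.18], [0.31, 2.57], [-1.31, 4.45], [0, 2.66], [-2.55, 2.55]. Speed limits (rad/s): [2.57, 2.57, 3.14, 3.14, 3.14, 3.14].

INTERFACE

Orientations are given as a unit quaternion [x, y, z, w].
In Python, from workcell import robot, viewer, finish_job gives the robot as it stands. The module is installed in compiled form; this text tells all that it offers.
- The arm moves only by the tool send_rows, never from a script. Its argument "series" is one flat list of numbers, 6 for each row, row after row: the shift along the tool's x, y, z in mm, then the turn, a rotation vector about the tool's x, y, z in degrees. In form: [x, y, z, rx, ry, rz, x, y, z, rx, ry, rz, ...]. A call has 1 to 12 rows; each row is the pose to reach, as a shift and turn from the pose commanded when the call began, along the tool's axes at that moment; what a row does not reach only later rows make up. A row lasts 1/8 s, in which the tool goes at most 62.5 mm and 10.7 degrees, less where a joint would pass 70% of its speed; a pose out of reach is approached as far as the arm can. A call with a gripper value outside its range is refused whole. "fingers" is the closure, from -1 (fully open) to 1 (shut), set as the call begins (left out, the last holds). The fingers move at their own pace and stop on an object; "newtons" is the grip in N (left out, the last holds). Time passes only in rows, so rows that repeat a pose let the fingers close. It gives the time, the measured TCP pose, the force, the opening and the grip force at its end, in the units of the state.
- robot.read_state(): the state, without advancing time (a new reading comes with each control period).
- viewer.capture(name): name is "scene" or "top"; returns the picture (480x640x3 uint8, blue, green, red); there is no depth.
- viewer.get_calibration(name): a dict with "mtx" (3x3 intrinsics, pixels), "cam_to_world" (4x4, takes a point from camera to world coordinates). Camera axes: x right, y up, looking along -z (the intrinsics and any distortion apply to the point x, -y, -z); pixel columns grow to the right and rows downward; lengths in m; the calibration is good to about 2 mm. A picture is of the moment at which its call begins. get_calibration takes no time and is no camera call.
- finish_job(): hands the job in; it is judged then, once.
The state is a dict: "time_s": time; "joint_pos": joint angles; "dq": joint speeds; "joint_torque": joint torques, N m; "ee_pos": TCP position; "orientation": TCP orientation; "force": force on the tool from outside, world axes, zero at the start; "torque": the same for the moment, N m; "grip_width": opening from 0.0 (shut) to 1.0 (fully open); "grasp_force": force on a finger pad.
Only numpy, scipy, OpenCV 4.12 (cv2) and the standard library are available. Lean on these libraries where they do the work, as an engineer would, in place of code of your own. Each camera call takes 0.05 s, during which the arm holds its last target. There are 200 camera calls.

TASK

Get the dark board on the dowel drilling jig ready for drilling: push it, flat on the jig's base, back against the light wooden fence and along the fence under the metal drill guide until it butts against the end stop, then push the red-knobbed cam lever round until the cam clamps the board tight in that corner. Only push with the fingers: do not pick the board up, and leave the other things on the bench alone.

Things in the scene. Friction and masses are not known exactly. Their poses are not given: they have to be found in the camera images.
- jig: Dowel drilling jig, fixed to the table. Origin: on the table top under the base; x points from the operator's side to the fence, y along the fence to the end stop, z up. Plywood base, top at z = 12 mm, x -85 to +90 mm, y -160 to +160 mm. The board goes in from the -y end, between fence and cam, under the drill guide, into the corner of fence and end stop.
- corner (a point): The corner, on top of the base, where the faces of fence and end stop meet; x = +60, y = +135 mm in the jig's frame, axes as the jig's. Fence: light wooden strip, its face at jig x = +60 mm, from y -158 to +128 mm. End stop: light wooden block, its face at jig y = +135 mm, from x -28 to +52 mm. Tops of both 34 mm above the table.
- guide (a point): Centre of the aluminium drill guide plate's underside, 34 mm above the table, so 4 mm clear of the board's top. Plate 55 mm (jig x) by 73 mm (jig y) by 8 mm, screwed on the fence and overhanging the base: jig x +30 to +85, y +51 to +124 mm; its two steel bushes reach 48 mm above the table.
- home (a point): Point of the jig where board_mid stands when the board is home in the corner: jig x = +27.5, y = +87.5 mm, 9 mm above the base's top; the axes of board_mid are then parallel to the jig's.
- board_mid (a point): Centre of the work, half-way up: a dark-brown laminated particle board, 65 mm (this point's x) by 95 mm (its y) by 18 mm thick, about 0.1 kg, lying flat on the jig's base. At the start it lies loose and askew at the -y end of the base, clear of fence and cam, its axes within 0.3 rad of the jig's.
- cam (a joint): Angle of the cam lever (rad) about the vertical axis at cam_pivot, anticlockwise from above. 0: fully open, lever along the jig's -x (8 deg towards -y), 9 mm of play at the board; starts at 0 to 0.3. With the board home the cam meets it at about 1.43, lever about along -y, and tightens stiffly from there; a few N at the knob hold it tight, and friction keeps it. Limit 1.95.
- cam_pivot (a point): Point on the axis of the cam's pivot bolt, 62 mm above the table; at jig x = -30.5, y = +85 mm. The cam is an eccentric black disc round it, radius 20 mm, centre 7 mm off the axis, 14 to 32 mm above the table, that bears on the board's -x face.
- cam_knob (a point): Centre of the red knob at the end of the cam lever: upright, 20 mm in diameter, from 42 to 75 mm above the table (this point at 62 mm), 85 mm from the pivot axis. The steel lever under it is 15 mm wide and lies 35 to 42 mm above the table.
- dowel_pot: Blue pot of dowels, 68 mm across, 62 mm high, behind the jig; leave alone. Origin: centre of underside.
- try_square: Try square lying flat, 237 x 122 x 23 mm, left of the jig; leave alone. Origin: centre of underside.
- pencil: Red flat carpenter's pencil, 178 x 44 x 9 mm over all, lying on the table on the robot's side of the jig; leave alone. Origin: centre of underside.
- next_board: Narrower dark board waiting on the table, 45 x 110 x 18 mm, right of the jig; leave alone. Origin: centre of underside.
- masking_tape: Roll of masking tape lying flat, 101 mm across, 25 mm high, left of the jig on the robot's side; leave alone. Origin: centre of underside.
There are look-alikes about, which are no part of the job. What is shaped like the part that bears board_mid but green is not meant.

How it is judged:
On the way, in this order (a step that is already met when the one before it is completed fails the run):
1. the board is pushed in along the fence to the end stop (within 5 mm), while the cam lever is still open (y of board_mid in the frame of jig above 0.0825 m and x of board_mid in the frame of jig above 0.0165 m and value of joint cam below 0.7 rad), for 0.2 s.
2. the cam lever is swung round until the cam presses the board with more than 5 N (value of joint cam above 1.3 rad and contact force between cam and board above 5 N), for 0.2 s.
At the end, for the whole second after the job is handed in: The board lies flat and at rest on the jig, against the fence and against the end stop (within 2.5 mm of each, within 0.025 rad of parallel), and the cam, its lever past 1.3 rad, keeps pressing it with more than 5 N by itself (all of step 2 and x of board_mid in the frame of jig above 0.025 m and y of board_mid in the frame of jig above 0.085 m and angle between the x axis of board_mid and the x axis of jig, either way round below 0.025 rad and angle between board_mid's own z axis and vertical below 0.03 rad and linear speed of board below 0.01 m/s); the robot touches nothing.
It fails at once if the board was lifted off the jig's base by more than 6 mm or tipped (z of board_mid in the frame of jig above 0.027 m or angle between board_mid's own z axis and vertical above 0.12 rad).
It fails at once if another thing on the bench was moved by more than 20 mm (distance of any of dowel_pot, try_square, pencil, next_board, masking_tape from where it was at the start of the episode above 0.02 m).
It also fails if it takes over 67 s, if anything falls off the work surface, if the arm or the gripper's body presses on something with over 40 N, if the wrist force passes 120 N, or if a joint passes its speed limit or range.

## Working session

There is one attempt and no reset: what is moved stays moved. The work goes in short steps, Python scripts to look and compute and a tool call to move; the robot and the scene stay as the last step left them, time stands still between calls to the robot, and variables do not carry over. Pictures are saved under pics/ and viewed, at most 10 in all, crops included, and the job is handed in when it is done.

Besides the shell and the picture viewer there is one more tool, called after ">>>" by a JSON object that holds its "op" and its "data", one argument or row to a line. send_rows: Moves the arm, as the interface text tells. Its arguments: {"type":"object","properties":{"series":{"type":"array","items":{"type":"number"}},"fingers":{"type":"number"},"newtons":{"type":"number"}},"required":["series"]}

```bash
mkdir -p pics; python3 - <<'E'
from workcell import robot, viewer
import cv2
for n in("scene","top"):
    cv2.imwrite(f"pics/{n}0.png",viewer.capture(n)); c=viewer.get_calibration(n); print(n,c)
s=robot.read_state();print(s)
E
```

```text
scene {'mtx': array([[583.63467867,   0.        , 307.44471673],
       [  0.        , 583.63467867, 233.94114115],
       [  0.        ,   0.        ,   1.        ]]), 'cam_to_world': array([[ 0.79012949,  0.37724218, -0.48309805, -0.12514248],
       [-0.61267519,  0.46292195, -0.64057192, -0.81718469],
       [-0.01801406,  0.80211695,  0.59689521,  0.92193495],
       [ 0.        ,  0.        ,  0.        ,  1.        ]])}
top {'mtx': array([[434.51987699,   0.        , 323.38547823],
       [  0.        , 434.51987699, 244.07688175],
       [  0.        ,   0.        ,   1.        ]]), 'cam_to_world': array([[ 0.00421814,  0.97478558, -0.22310376,  0.31105234],
       [-0.99998478,  0.00331824, -0.00440827,  0.08220343],
       [-0.00355681,  0.22311896,  0.97478473,  1.16876315],
       [ 0.        ,  0.        ,  0.        ,  1.        ]])}
{'time_s': 0.1, 'joint_pos': array([ 1.23908861e+00,  2.64670164e-01,  1.60523560e+00, -4.23123645e-06,
        1.27370877e+00, -3.69051422e-02]), 'dq': array([ 6.54693687e-04, -2.78836991e-03, -6.76487129e-04,  4.82742807e-04,
       -4.26681710e-04, -1.25877573e-05]), 'joint_torque': array([-2.37555823e-04, -5.03623831e+01, -3.58073974e+01,  7.30199832e-02,
        2.32576753e-02, -1.03802756e-04]), 'ee_pos': array([0.1960265 , 0.64558473, 0.40351832]), 'orientation': array([ 1.46867411e-01,  9.89155671e-01, -9.94189127e-04, -1.83281648e-04]), 'force': array([-0.97120683,  0.4769646 ,  0.06139369]), 'torque': array([ 0.00066877, -0.03712367, -0.01923783]), 'grasp_force': 0.0, 'grip_width': 0.998709159804801}
```

View pics/top0.png

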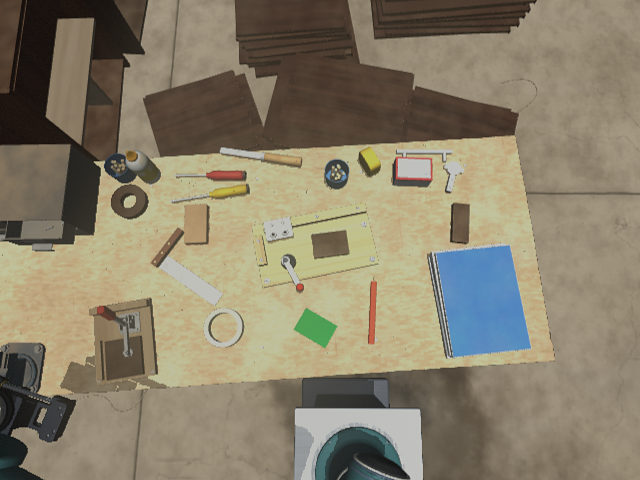

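View pics/scene0.png

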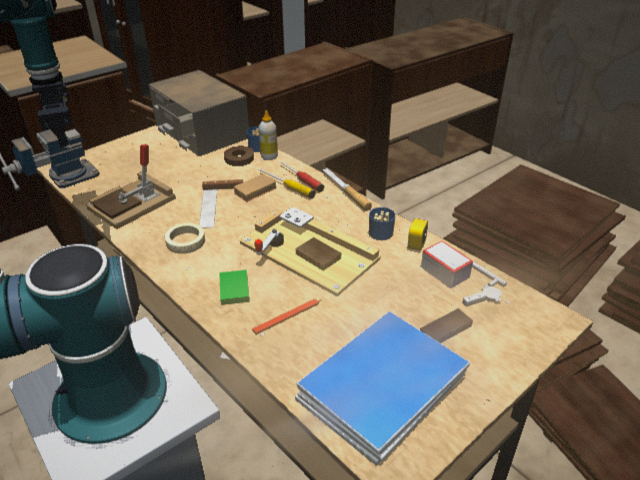

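The top view shows the jig at about (315,247), with the dark board on its base at (330,245), the guide at (278,229) and the red knob at (300,287). Look-alikes are the green board (315,327), the dark next_board (460,223) and a toggle-clamp jig with a red handle at (125,340). Only the board at (330,245) is dark brown and on the jig's base. I'll confirm that in an enlarged crop.

```bash
python3 - <<'E'
import cv2
a=cv2.imread("pics/top0.png")[195:305,240:400]
cv2.imwrite("pics/topc.png",cv2.resize(a,None,fx=5,fy=5,interpolation=cv2.INTER_CUBIC))
a=cv2.imread("pics/scene0.png")[195:305,230:390]
cv2.imwrite("pics/scenec.png",cv2.resize(a,None,fx=5,fy=5,interpolation=cv2.INTER_CUBIC))
E
```

```text
(no output)
```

View pics/topc.png

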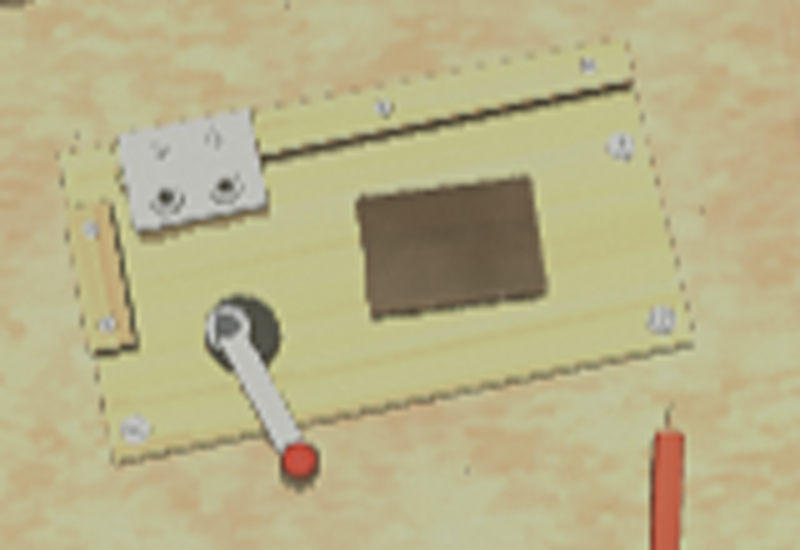

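View pics/scenec.png

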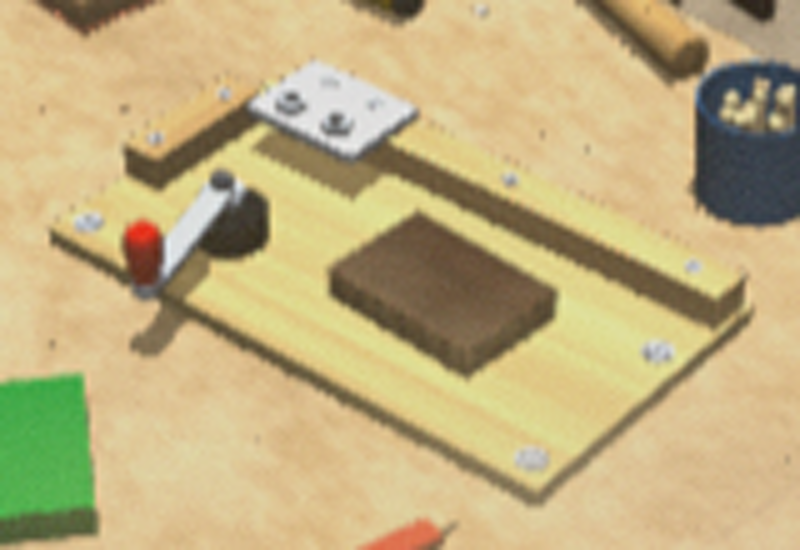

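The crops confirm the dark board on the jig (top crop corners (357,198), (528,177), (547,295), (373,318)) and the red knob at (300,460). Next I fit the poses from both views.

```bash
cat > h.py <<'E'
import numpy as np, cv2
from workcell import viewer, robot
from scipy.optimize import least_squares
def proj(n,P):
    c=viewer.get_calibration(n); T=np.linalg.inv(c["cam_to_world"])
    p=(np.atleast_2d(P)@T[:3,:3].T+T[:3,3])*[1,-1,-1]; q=p@c["mtx"].T
    return q[:,:2]/q[:,2:]
def J2W(j,P):
    P=np.atleast_2d(P); c,s=np.cos(j[2]),np.sin(j[2])
    return np.c_[j[0]+c*P[:,0]-s*P[:,1], j[1]+s*P[:,0]+c*P[:,1],P[:,2]]
E
cat > fit.py <<'E'
from h import *
off={"top":(240,195),"scene":(230,195)}
M=lambda *a:np.array(a,float)/1000
jp=M((-85,-160,12),(-85,160,12),(30,51,42),(30,124,42),(85,124,42),(85,51,42),(60,-158,34))
jt={"top":[(692,342),(113,456),(268,205),(138,231),(118,138),(250,110),(632,82)],
"scene":[(537,490),(52,232),(352,155),(248,103),(313,62),(417,110),(713,312)]}
bp=M((32.5,47.5,30),(32.5,-47.5,30),(-32.5,-47.5,30),(-32.5,47.5,30))
bt={"top":[(357,198),(528,177),(547,295),(373,318)],"scene":[(420,212),(557,292),(467,362),(330,272)]}
kt={"top":[(300,458)],"scene":[(143,228)]}
def fit(P,t,x0):
    f=lambda x:np.concatenate([(proj(n,J2W(x,P))-(np.array(t[n])/5-.4+off[n])).ravel() for n in t])
    r=least_squares(f,x0,loss="soft_l1"); print(r.x, np.round(r.fun.reshape(-1,2),1).tolist()); return r.x
j=fit(jp,jt,[.55,.1,0]); b=fit(bp,bt,[.55,.1,0]); k=fit(M((0,0,75)),kt,[.5,.1,0])
def W2J(p):
    d=p[:2]-j[:2]; c,s=np.cos(j[2]),np.sin(j[2]); return np.array([c*d[0]+s*d[1],-s*d[0]+c*d[1]])
print("board in jig",W2J(b)*1e3,b[2]-j[2]); d=W2J(k)*1e3; d2=d-[-30.5,85]; print("knob",d,np.hypot(*d2),"cam",np.arctan2(d2[1],d2[0])%(2*np.pi)-np.pi+np.radians(-8))
np.save("j.npy",j)
E
python3 fit.py
```

```text
[0.57361908 0.11126846 0.20764645] [[0.9, 0.2], [0.0, 1.3], [0.3, -0.2], [-0.6, -0.0], [-0.2, -0.9], [0.1, -0.5], [0.9, -0.4], [-0.5, 0.6], [-1.2, -0.9], [-0.5, 0.3], [-0.5, 0.5], [0.3, -0.3], [0.2, -0.2], [0.6, -2.3]]
[0.57314231 0.06869012 0.13389323] [[0.3, -0.0], [0.9, -0.2], [0.5, -0.5], [0.1, -0.6], [-0.6, 0.2], [-0.2, 0.2], [-0.4, -1.4], [-0.9, -0.3]]
[0.45254625 0.14660893 0.        ] [[0.1, -0.2], [-0.2, 0.1]]
board in jig [ -9.2443772 -41.5654125] -0.07375322009215166
knob [-111.18633751   59.54138785] 84.60748190362222 cam 0.16601264742410235
```

```bash
cat > plan.py <<'E'
# usage: plan.py jx jy tipz yawdeg(tool y in jig frame)  [jx jy tipz yaw ...] -> rows from present pose (mm, deg)
from h import *; import sys
from scipy.spatial.transform import Rotation as R
j=np.load("j.npy"); s=robot.read_state(); R0=R.from_quat(s["orientation"]); p0=s["ee_pos"]
t=R0.apply([0,0,.166])+p0; d=t[:2]-j[:2]; c,k=np.cos(j[2]),np.sin(j[2])
print("t",s["time_s"],"tip jig",np.round([1e3*(c*d[0]+k*d[1]),1e3*(-k*d[0]+c*d[1]),1e3*t[2]],1),"F",np.round(s["force"],1),"grip",s["grip_width"])
a=np.array(sys.argv[1:],float).reshape(-1,4)
for x,y,z,w in a:
    P=J2W(j,[x/1e3,y/1e3,z/1e3+.166])[0]; ya=np.radians(w)+j[2]
    Y=np.array([np.cos(ya),np.sin(ya),0]);Z=np.array([0,0,-1]);Rt=R.from_matrix(np.c_[np.cross(Y,Z),Y,Z])
    print(np.round(R0.inv().apply(P-p0)*1e3,1),np.round(np.degrees((R0.inv()*Rt).as_rotvec()),1))
E
python3 plan.py -74 -43 110 0 -74 -43 19 0
```

```text
t 0.1 tip jig [-259.5  600.4  237.5] F [-1.   0.5  0.1] grip 0.998709159804801
[-472.4 -474.6  128.4] [-0.1  0.1 61.2]
[-472.4 -474.4  219.4] [-0.1  0.1 61.2]
```

>>> {"op": "send_rows", "data": {
  "series": [-40, -40, 0, 0, 0, 5, -80, -80, 0, 0, 0, 10, -120, -120, 0, 0, 0, 16, -160, -160, 0, 0, 0, 22, -200, -200, 0, 0, 0, 28, -240, -240, 0, 0, 0, 34, -280, -280, 20, 0, 0, 40, -320, -320, 40, 0, 0, 46, -360, -360, 60, 0, 0, 52, -400, -400, 90, 0, 0, 58, -440, -440, 110, 0, 0, 61.2, -472.4, -474.6, 128.4, 0, 0, 61.2],
  "fingers": 1,
  "newtons": 20
}}

```text
time_s: 1.6
ee_pos: [0.5106, 0.0524, 0.2752]
orientation: [0.63, 0.776, -0.0, -0.0]
force: [0.6, 0.7, 0.2]
grip_width: 0.003
grasp_force: 0.0
```

```bash
python3 plan.py -74 -43 19 0
```

```text
t 1.6 tip jig [-73.9 -44.6 109.2] F [0.6 0.7 0.2] grip 0.00252148190825964
[ 1.6 -0.1 90.2] [-0.  -0.  -0.1]
```

>>> {"op": "send_rows", "data": {
  "series": [1, 0, 45, 0, 0, 0, 1, 0, 80, 0, 0, 0, 1, 0, 90, 0, 0, 0, 1, 0, 90, 0, 0, 0]
}}

```text
time_s: 2.1
ee_pos: [0.5098, 0.0556, 0.186]
orientation: [0.63, 0.777, -0.0, -0.001]
force: [0.2, -1.1, 0.7]
grip_width: 0.008
grasp_force: 0.0
```

```bash
python3 plan.py -22.5 -43 19 0; python3 - <<'E'
from h import *
a=viewer.capture("scene")[195:305,230:390]
cv2.imwrite("pics/s1.png",cv2.resize(a,None,fx=5,fy=5,interpolation=cv2.INTER_CUBIC))
E
```

```text
t 2.1 tip jig [-74.2 -41.3  20. ] F [ 0.2 -1.1  0.7] grip 0.008417088274629812
[-1.7 51.4  0.9] [-0.1 -0.   0. ]
```

View pics/s1.png

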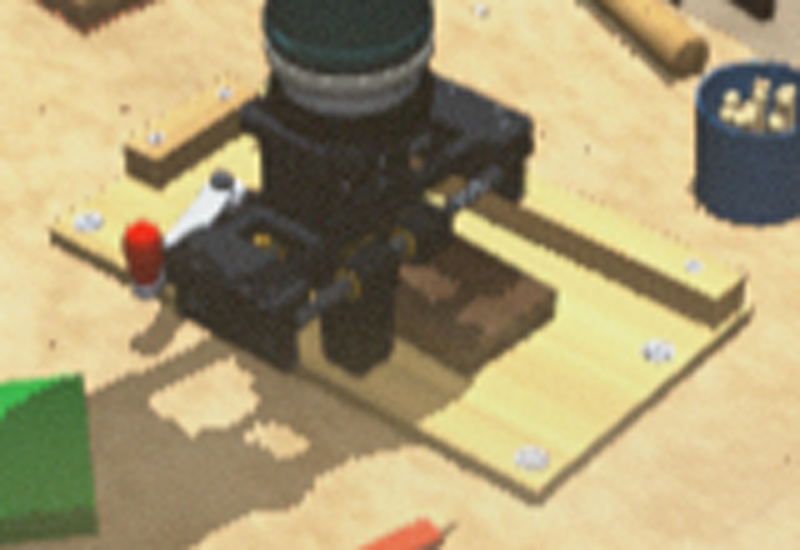

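The closed fingers stand on the base in front of the board at about (360,350) in the crop, and the gripper body is clear of the knob. Pushing towards the fence.

>>> {"op": "send_rows", "data": {
  "series": [-1, 8, 0, 0, 0, 0, -1, 15, 0, 0, 0, 0, -1, 21, 0, 0, 0, 0, -1, 27, 0, 0, 0, 0, -1, 32, 0, 0, 0, 0, -1, 37, 0, 0, 0, 0, -1, 41, 0, 0, 0, 0, -1, 44, 0, 0, 0, 0, -1, 46, 0, 0, 0, 0, -1, 48, 0, 0, 0, 0, -1, 48, 0, 0, 0, 0]
}}

```text
time_s: 3.52
ee_pos: [0.5575, 0.0644, 0.1863]
orientation: [0.63, 0.777, 0.0, 0.0]
force: [0.0, 1.3, 0.4]
grip_width: 0.006
grasp_force: 0.1
```

```bash
python3 plan.py -22.5 -43 19 0
```

```text
t 3.525 tip jig [-25.3 -42.5  20.3] F [0.  1.3 0.4] grip 0.005518085594391345
[-0.5  3.   1.3] [0. 0. 0.]
```

>>> {"op": "send_rows", "data": {
  "series": [0, 1, 0, 0, 0, 0, 0, 2, 0, 0, 0, 0, 0, 3, 0, 0, 0, 0, 0, 3, 0, 0, 0, 0]
}}

```text
time_s: 4.03
ee_pos: [0.5603, 0.0651, 0.1863]
orientation: [0.63, 0.777, 0.0, 0.0]
force: [0.7, -0.4, -0.4]
grip_width: 0.007
grasp_force: 0.1
```

>>> {"op": "send_rows", "data": {
  "series": [0, 1, 0, 0, 0, 0, 0, 2, 0, 0, 0, 0, 0, 3, 0, 0, 0, 0, 0, 3, 0, 0, 0, 0]
}}

```text
time_s: 4.53
ee_pos: [0.5628, 0.0656, 0.1863]
orientation: [0.63, 0.777, -0.0, -0.0]
force: [-3.4, 0.6, 2.9]
grip_width: 0.007
grasp_force: 1.5
```

```bash
python3 plan.py -22.5 -43 19 0
```

```text
t 4.525 tip jig [-20.1 -42.4  20.3] F [-3.4  0.6  2.9] grip 0.006966726254671715
[-0.6 -2.5  1.3] [-0.1 -0.   0. ]
```

>>> {"op": "send_rows", "data": {
  "series": [0, 1, 0, 0, 0, 0, 0, 2, 0, 0, 0, 0, 0, 2, 0, 0, 0, 0]
}}

```text
time_s: 4.9
ee_pos: [0.5636, 0.0658, 0.1862]
orientation: [0.63, 0.777, -0.002, -0.002]
force: [-9.1, -1.5, 8.1]
grip_width: 0.008
grasp_force: 4.7
```

>>> {"op": "send_rows", "data": {
  "series": [0, -10, 0, 0, 0, 0, 0, -25, 0, 0, 0, 0, -40, -25, 0, 0, 0, 0, -78, -25, 0, 0, 0, 0, -78, -25, 0, 0, 0, 0, -78, 10, 0, 0, 0, 0, -78, 46, 0, 0, 0, 0, -78, 46, 0, 0, 0, 0]
}}

```text
time_s: 5.9
ee_pos: [0.6279, 0.0004, 0.1869]
orientation: [0.63, 0.777, 0.001, 0.001]
force: [-0.5, 0.3, -0.1]
grip_width: 0.004
grasp_force: 0.0
```

```bash
python3 plan.py 27.5 31 19 0; python3 - <<'E'
from h import *
a=viewer.capture("top")[195:305,240:400]
cv2.imwrite("pics/t2.png",cv2.resize(a,None,fx=5,fy=5,interpolation=cv2.INTER_CUBIC))
E
```

```text
t 5.9 tip jig [  30.8 -119.7   20.9] F [-0.5  0.3 -0.1] grip 0.003987597055509543
[150.6  -2.6   1.8] [0.2 0.  0.1]
```

View pics/t2.png

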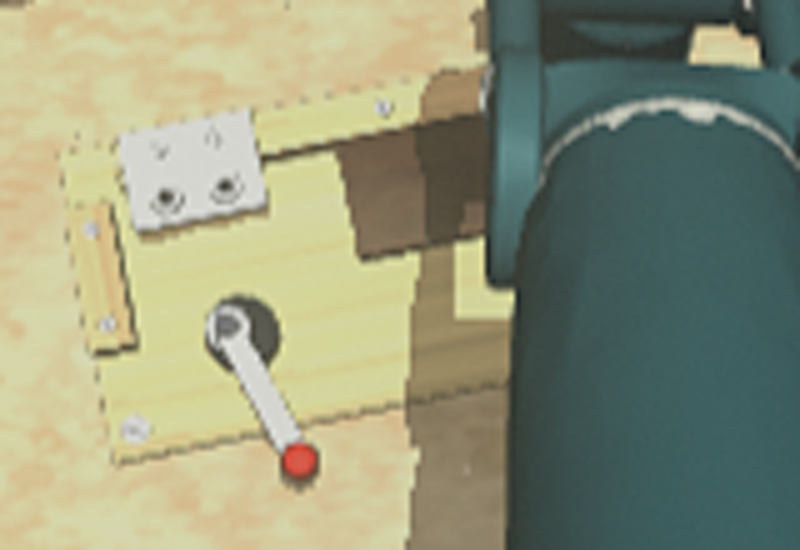

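The board lies flush along the fence, its leading edge running from (340,150) to (362,258). Pushing along the fence.

>>> {"op": "send_rows", "data": {
  "series": [10, -1, 0, 0, 0, 0, 20, -1, 0, 0, 0, 0, 30, -1, 0, 0, 0, 0, 41, -1, 0, 0, 0, 0, 52, -1, 0, 0, 0, 0, 63, -1, 0, 0, 0, 0, 74, -1, 0, 0, 0, 0, 85, -1, 0, 0, 0, 0, 96, -1, 0, 0, 0, 0, 107, -1, 0, 0, 0, 0, 116, -1, 0, 0, 0, 0, 120, -1, 0, 0, 0, 0]
}}

```text
time_s: 7.45
ee_pos: [0.6003, 0.1172, 0.1863]
orientation: [0.63, 0.777, 0.0, 0.0]
force: [-0.5, -1.8, -0.5]
grip_width: 0.007
grasp_force: 0.5
```

>>> {"op": "send_rows", "data": {
  "series": [6, 0, 0, 0, 0, 0, 12, 0, 0, 0, 0, 0, 17, 0, 0, 0, 0, 0, 21, 0, 0, 0, 0, 0, 24, 0, 0, 0, 0, 0, 26, 0, 0, 0, 0, 0, 26, 0, 0, 0, 0, 0]
}}

```text
time_s: 8.32
ee_pos: [0.5952, 0.1421, 0.1864]
orientation: [0.63, 0.777, 0.0, 0.0]
force: [-0.1, -0.8, 0.4]
grip_width: 0.01
grasp_force: 0.0
```

```bash
python3 plan.py 27.5 31 19 0
```

```text
t 8.325 tip jig [27.5 25.8 20.4] F [-0.1 -0.8  0.4] grip 0.010176426602414546
[5.3 0.1 1.4] [ 0. -0.  0.]
```

>>> {"op": "send_rows", "data": {
  "series": [1, 0, 0, 0, 0, 0, 2, 0, 0, 0, 0, 0, 3, 0, 0, 0, 0, 0, 4, 0, 0, 0, 0, 0, 4, 0, 0, 0, 0, 0]
}}

```text
time_s: 8.95
ee_pos: [0.5943, 0.1459, 0.1864]
orientation: [0.63, 0.777, 0.0, 0.0]
force: [-0.4, -1.8, 0.6]
grip_width: 0.004
grasp_force: 0.5
```

>>> {"op": "send_rows", "data": {
  "series": [1, 0, 0, 0, 0, 0, 2, 0, 0, 0, 0, 0, 2, 0, 0, 0, 0, 0]
}}

```text
time_s: 9.32
ee_pos: [0.594, 0.1476, 0.1865]
orientation: [0.63, 0.777, -0.0, 0.0]
force: [1.2, -4.3, 2.1]
grip_width: 0.009
grasp_force: 1.8
```

>>> {"op": "send_rows", "data": {
  "series": [1, 0, 0, 0, 0, 0, 2, 0, 0, 0, 0, 0, 2, 0, 0, 0, 0, 0]
}}

```text
time_s: 9.7
ee_pos: [0.5939, 0.1481, 0.1865]
orientation: [0.63, 0.777, -0.001, 0.001]
force: [2.8, -9.9, 0.9]
grip_width: 0.001
grasp_force: 5.2
```

```bash
python3 plan.py 27.5 31 19 0
```

```text
t 9.7 tip jig [27.5 31.3 20.5] F [ 2.8 -9.9  0.9] grip 0.0012635440510160572
[-0.8  0.   1.5] [0.  0.2 0.1]
```

>>> {"op": "send_rows", "data": {
  "series": [-5, 0, 0, 0, 0, 0, -15, 0, 0, 0, 0, 0, -15, 0, -40, 0, 0, 0, -15, 0, -95, 0, 0, 0, -15, 0, -95, 0, 0, 0]
}}

```text
time_s: 10.32
ee_pos: [0.5989, 0.1354, 0.287]
orientation: [0.63, 0.777, 0.004, 0.003]
force: [0.6, 0.7, 0.1]
grip_width: 0.003
grasp_force: 0.0
```

```bash
python3 plan.py -135 79 110 50 -135 79 48 50; python3 - <<'E'
from h import *
a=viewer.capture("scene")[195:305,230:390]
cv2.imwrite("pics/s3.png",cv2.resize(a,None,fx=5,fy=5,interpolation=cv2.INTER_CUBIC))
E
```

```text
t 10.325 tip jig [ 31.5  18.5 121. ] F [0.6 0.7 0.1] grip 0.0029721848677665874
[  60.6 -164.8    9.3] [  0.6   0.2 -50. ]
[  60.5 -165.5   71.3] [  0.6   0.2 -50. ]
```

View pics/s3.png

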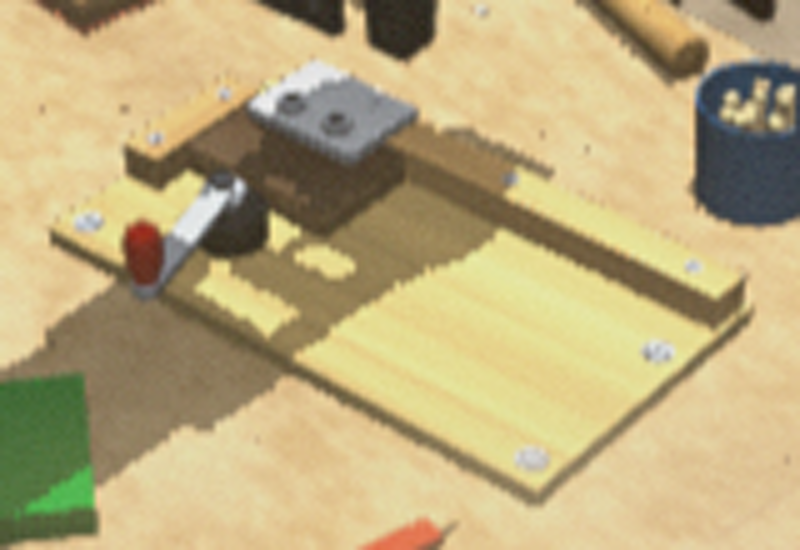

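The board sits under the guide in the corner at about (330,180), and the cam lever with its knob at (143,250) is unmoved. Now I move to the knob.

>>> {"op": "send_rows", "data": {
  "series": [12, -35, 0, 0, 0, -10, 24, -70, 0, 0, 0, -20, 36, -105, 0, 0, 0, -30, 48, -140, 0, 0, 0, -40, 60, -165, 9, 0, 0, -50, 60, -165, 40, 0, 0, -50, 60, -165, 71, 0, 0, -50, 60, -165, 71, 0, 0, -50]
}}

```text
time_s: 11.38
ee_pos: [0.4199, 0.1589, 0.2067]
orientation: [0.243, 0.97, -0.002, -0.004]
force: [-0.3, -0.6, 0.6]
grip_width: 0.005
grasp_force: 0.0
```

```bash
cat > arc.py <<'E'
import numpy as np,subprocess,sys
a=[]
for cam in map(float,sys.argv[1:]):
    th=np.pi+np.radians(8)+cam; k=np.array([-30.5,85])+85*np.array([np.cos(th),np.sin(th)])
    f=k-19*np.array([np.cos(np.radians(-40)),np.sin(np.radians(-40))]); a+=[f[0],f[1],48,50]
subprocess.run(["python3","plan.py"]+[str(v) for v in a])
E
python3 arc.py .17 .3 .45 .6 .75 .9 1.0 1.1 1.2 1.3 1.35 1.4 1.45 1.5; python3 - <<'E'
from h import *
a=viewer.capture("scene")[195:305,200:360]
cv2.imwrite("pics/s4.png",cv2.resize(a,None,fx=5,fy=5,interpolation=cv2.INTER_CUBIC))
E
```

```text
t 11.375 tip jig [-142.    78.2   40.7] F [-0.3 -0.6  0.6] grip 0.0051829184144994355
[-15.6   4.   -7.4] [-0.4 -0.4  0. ]
[-25.3  -1.3  -7.4] [-0.4 -0.4  0. ]
[-37.2  -5.8  -7.5] [-0.4 -0.4  0. ]
[-49.7  -8.4  -7.5] [-0.4 -0.4  0. ]
[-62.4  -9.2  -7.6] [-0.4 -0.4  0. ]
[-75.1  -8.   -7.7] [-0.4 -0.4  0. ]
[-83.4  -6.2  -7.8] [-0.4 -0.4  0. ]
[-91.5  -3.5  -7.8] [-0.4 -0.4  0. ]
[-99.2  -0.1  -7.9] [-0.4 -0.4  0. ]
[-106.6    4.1   -8. ] [-0.4 -0.4  0. ]
[-110.1    6.5   -8. ] [-0.4 -0.4  0. ]
[-113.5    9.    -8. ] [-0.4 -0.4  0. ]
[-116.8   11.7   -8.1] [-0.4 -0.4  0. ]
[-120.    14.6   -8.1] [-0.4 -0.4  0. ]
```

View pics/s4.png

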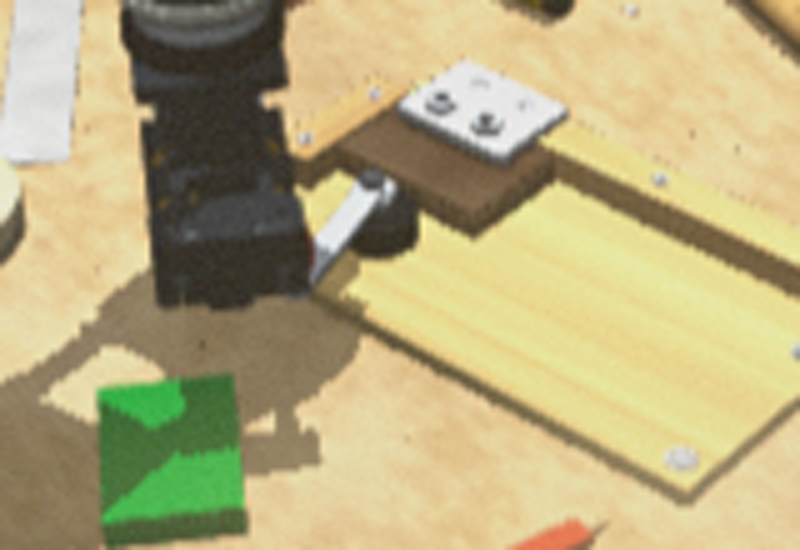

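The gripper is beyond the knob (knob at about (310,265), partly hidden) and the board is home under the guide. Raising slightly, then sweeping the lever.

>>> {"op": "send_rows", "data": {
  "series": [0, 3, -7, 0, 0, 0, -8, 4, -7, 0, 0, 0, -16, 4, -7, 0, 0, 0, -25, -1, -7, 0, 0, 0, -37, -6, -7, 0, 0, 0, -50, -8, -7, 0, 0, 0, -62, -9, -7, 0, 0, 0, -75, -8, -7, 0, 0, 0, -83, -6, -7, 0, 0, 0, -91, -4, -7, 0, 0, 0, -99, 0, -8, 0, 0, 0, -99, 0, -8, 0, 0, 0]
}}

```text
time_s: 12.92
ee_pos: [0.511, 0.1133, 0.2186]
orientation: [0.243, 0.97, 0.0, 0.001]
force: [-1.2, 0.5, 0.2]
grip_width: 0.007
grasp_force: 0.0
```

```bash
python3 arc.py 1.2 1.3 1.35 1.4 1.45 1.5 1.55 1.6 1.65 1.7
```

```text
t 12.925 tip jig [-60.7  14.9  52.6] F [-1.2  0.5  0.2] grip 0.00653056390203651
[ 2.5 -2.6  4.6] [0.1 0.1 0. ]
[-4.9  1.6  4.6] [0.1 0.1 0. ]
[-8.4  3.9  4.6] [0.1 0.1 0. ]
[-11.8   6.5   4.6] [0.1 0.1 0. ]
[-15.1   9.2   4.7] [0.1 0.1 0. ]
[-18.2  12.1   4.7] [0.1 0.1 0. ]
[-21.2  15.1   4.7] [0.1 0.1 0. ]
[-24.   18.2   4.7] [0.1 0.1 0. ]
[-26.7  21.6   4.7] [0.1 0.1 0. ]
[-29.2  25.    4.7] [0.1 0.1 0. ]
```

>>> {"op": "send_rows", "data": {
  "series": [-2, 0, 0, 0, 0, 0, -5, 2, 0, 0, 0, 0, -8, 4, 0, 0, 0, 0, -12, 6, 0, 0, 0, 0, -15, 9, 0, 0, 0, 0, -15, 9, 0, 0, 0, 0]
}}

```text
time_s: 13.68
ee_pos: [0.5277, 0.114, 0.2182]
orientation: [0.243, 0.97, -0.0, -0.0]
force: [-1.4, 0.1, -1.2]
grip_width: 0.002
grasp_force: 0.5
```

>>> {"op": "send_rows", "data": {
  "series": [-1.5, 1.5, 0, 0, 0, 0, -3, 3, 0, 0, 0, 0, -3, 3, 0, 0, 0, 0]
}}

```text
time_s: 14.05
ee_pos: [0.5308, 0.1151, 0.2178]
orientation: [0.243, 0.97, -0.001, -0.001]
force: [-4.3, 0.3, 1.7]
grip_width: 0.011
grasp_force: 2.1
```

```bash
python3 arc.py 1.45 1.5 1.55 1.6 1.65 1.7
```

```text
t 14.05 tip jig [-41.5  12.6  51.8] F [-4.3  0.3  1.7] grip 0.010978342187694534
[ 1.6 -1.8  3.8] [-0.1 -0.1  0. ]
[-1.6  1.1  3.8] [-0.1 -0.1  0. ]
[-4.5  4.1  3.8] [-0.1 -0.1  0. ]
[-7.4  7.3  3.8] [-0.1 -0.1  0. ]
[-10.   10.6   3.8] [-0.1 -0.1  0. ]
[-12.5  14.1   3.7] [-0.1 -0.1  0. ]
```

>>> {"op": "send_rows", "data": {
  "series": [-1.5, 1.2, 0, 0, 0, 0, -3, 2.6, 0, 0, 0, 0, -3, 2.6, 0, 0, 0, 0]
}}

```text
time_s: 14.42
ee_pos: [0.534, 0.1159, 0.2176]
orientation: [0.243, 0.97, -0.001, -0.002]
force: [-8.0, -0.4, 2.5]
grip_width: 0.01
grasp_force: 3.2
```

>>> {"op": "send_rows", "data": {
  "series": [-1.5, 1.5, 0, 0, 0, 0, -3, 3, 0, 0, 0, 0, -3, 3, 0, 0, 0, 0]
}}

```text
time_s: 14.8
ee_pos: [0.537, 0.1171, 0.2171]
orientation: [0.243, 0.97, -0.001, -0.004]
force: [-10.0, -1.1, 4.1]
grip_width: 0.005
grasp_force: 4.6
```

```bash
python3 arc.py 1.45 1.5 1.55 1.6 1.65 1.7
```

```text
t 14.8 tip jig [-35.9  13.3  51.1] F [-10.   -1.1   4.1] grip 0.004619131754102782
[ 6.1 -6.4  3.2] [-0.3 -0.4  0. ]
[ 3.  -3.6  3.2] [-0.3 -0.4  0. ]
[ 0.  -0.5  3.1] [-0.3 -0.4  0. ]
[-2.8  2.6  3.1] [-0.3 -0.4  0. ]
[-5.5  5.9  3.1] [-0.3 -0.4  0. ]
[-8.   9.4  3. ] [-0.3 -0.4  0. ]
```

>>> {"op": "send_rows", "data": {
  "series": [-1.4, 1.5, 0, 0, 0, 0, -1.4, 1.5, 0, 0, 0, 0, -1.4, 1.5, 0, 0, 0, 0, 8, 0, 0, 0, 0, 0, 30, 0, 0, 0, 0, 0, 30, 0, -50, 0, 0, 0, 30, 0, -110, 0, 0, 0, 60, -60, -150, 0, 0, 0, 100, -60, -180, 0, 0, 0, 100, -60, -180, 0, 0, 0, 100, -60, -180, 0, 0, 0]
}}

```text
time_s: 16.18
ee_pos: [0.4228, 0.1118, 0.3985]
orientation: [0.242, 0.97, 0.0, 0.001]
force: [-0.3, 0.2, 0.4]
grip_width: 0.006
grasp_force: 0.0
```

```bash
python3 plan.py; python3 - <<'E'
from h import *
a=viewer.capture("top")[195:305,240:400]; b=viewer.capture("scene")[195:305,230:390]
f=lambda a:cv2.resize(a,None,fx=5,fy=5,interpolation=cv2.INTER_CUBIC)
cv2.imwrite("pics/t5.png",f(a));cv2.imwrite("pics/s5.png",f(b))
E
```

```text
t 16.175 tip jig [-147.1   31.6  232.5] F [-0.3  0.2  0.4] grip 0.006273118418114106
```

View pics/t5.png

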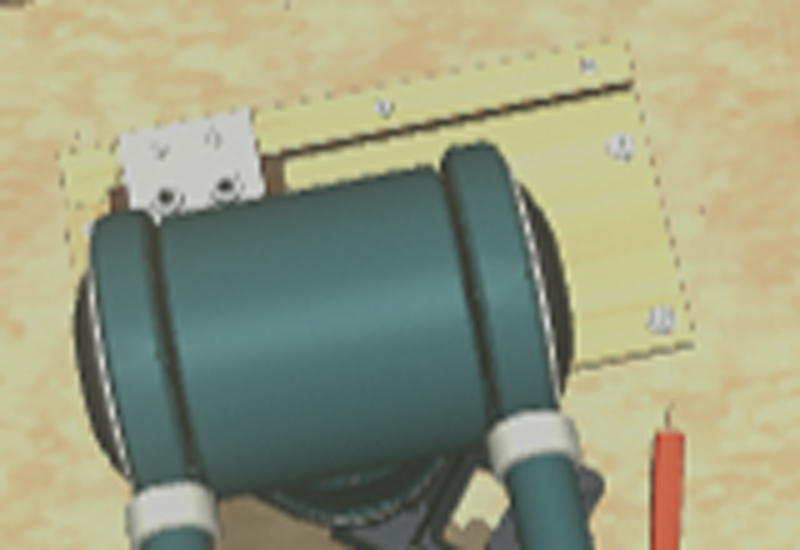

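View pics/s5.png

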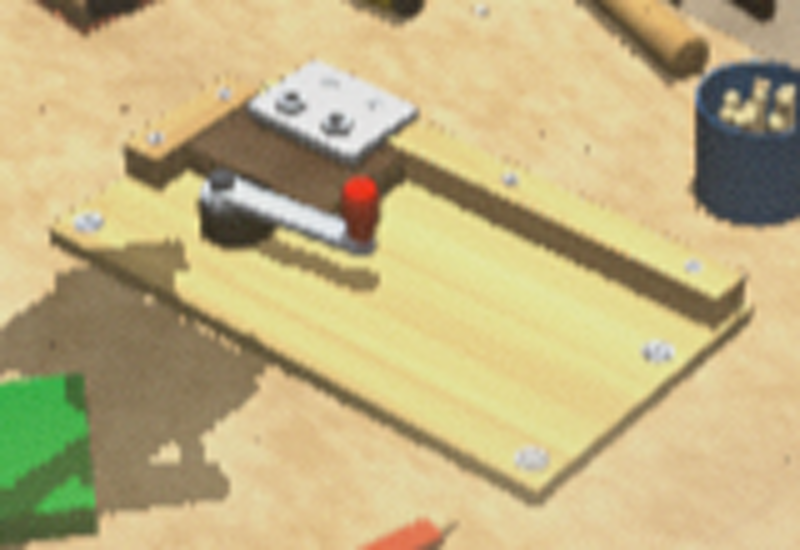

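Scene crop: the lever lies along -y with its knob at (360,190), and it stayed there after release. The board is in the corner against both fence and end stop, and the robot is clear of everything. Handing in.

```bash
python3 -c "
from workcell import finish_job; print(finish_job())"
```

```text
the job is handed in; nothing more can be done
None
```

The board is pushed home against the fence and end stop, the cam lever is swung round to about 1.55 rad so the cam clamps it, and the job is handed in; the hand-in returned no verdict.

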